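Stand the controller unit up in the test stand and start the test

TASK

Tip the light-blue controller unit up from the ledge so that it stands upright on its long thin edge on the stand's base, flush against the aluminium back panel, and slid fully home along the panel against the black contact block. Only once it is standing there, press the green start button on the grey tester fully down and let it go. Leave the mug, the solder spool and the pile of circuit boards where they are.

Things in the scene. Friction and masses are not known exactly. Their poses are not given: they have to be found in the camera images.
- unit: Loose light-blue boxed controller, 0.35 kg, 28 x 150 x 100 mm (own x, y, z). Origin: centre of the 28 x 150 face it must stand on; +z from there up the 100 mm, +x to the back panel, +y to the contact block. Grey screwed cover on -x, chips on +x. It starts slanted: low end at the panel, cover down on the ledge, +z away from the panel, 35 degrees above level, raised edge overhanging the ledge.
- raised_edge (a point): Middle of the unit's raised long edge, where the grey cover ends (unit frame: x -14, y 0, z 100 mm). At the start it hangs 69 mm above the table on the stand's open front side.
- stand: Fixed; plywood base x -85..85, y -150..160, top z 12 mm. Origin on the table, x to the back panel, y to the contact block, z up. Aluminium panel: front face x 60, top z 72, 12 thick. Wood ledge: x -15..-5, y -145..95, top z 46. Black block: x 10..60, y 130..160, top z 72; -y end open. Unit's origin at first: x 51, y -50..0, z 24; finally x 46, y 55, z 12.
- tester: Fixed grey tester box, 130 x 100 x 50 mm, with a dark display, three lamps and the green start button on top, either left or right of the stand. Origin: centre of its underside.
- start_button_top (a point): Centre of the top of the round green start button (36 mm across) on the tester; pressed straight down.
- start_button (a joint): Travel of the start button, 0 = up, 0.006 m = fully down; springs back; about 5 N to press fully.
- mug: White mug, 80 mm across, 90 mm high, loose bystander, on the other side of the stand from the tester. Origin: centre of its underside.
- spool: Green solder spool, 64 mm across, 46 mm high, standing on its flat side beyond the stand, loose bystander. Origin: centre of its underside.
- boards: Pile of three light-blue circuit boards, about 85 x 115 mm, 18 mm high, beyond the stand, loose bystander. Origin: centre of its underside.
Mind the look-alikes: they are no part of the job. What is shaped like the tester but pink or red is not meant. Leave any orange look-alike of the unit alone.

How it is judged:
By the outcome, as a careful person would: the job done as asked, in the order asked, and still so for the second after the job is handed in, with the robot touching nothing.
It also fails if it takes over 58 s, if anything falls off the work surface, if the arm or the gripper's body presses on something with over 40 N, if the wrist force passes 120 N, or if a joint passes its speed limit or range.

ROBOT

A 6-joint arm with a two-finger parallel gripper is mounted at the origin on the work surface. World frame = base frame: x ahead of the robot, y to its left, z up, the work surface at z = 0. Lengths are in mm, angles in degrees, forces in N, time in s.
With the tool pointing down it reaches from about 350 to 850 mm from the base axis. Payload 8.1 kg.
Tool frame: the origin (TCP) lies midway between the tips of the shut fingers; the grasp point (between the pads) lies 19 mm behind it (r.pinch_z is the distance from the TCP to the grasp point, in mm); z points along the fingers, y is the line along which they close (so a half turn about z gives the same grasp; the last joint's range is limited). The gripper opens to 85 mm and grips with 20 to 120 N. Pads are 22 mm wide; open, the fingers measure 114 mm over their backs; the gripper's body (76 mm by 85 mm) begins 54 mm behind the grasp point. The pads swing forward as they close: fully open they stand 13 mm farther back than shut.
Start: joints at [59.966, 7.471, 85.268, -0, 87.261, -4.893], TCP at [254.892, 543.172, 231.292] pointing down, gripper open.
Joint ranges: [-169.43, 169.43], [-51.17, 129.36], [1.28, 143.12], [-76.62, 256.62], [0, 156.53], [-152.29, 152.29]. Speed limits (degrees/s): [136.94, 136.94, 159.86, 180, 180, 180].

INTERFACE

Orientations are given as [roll, pitch, yaw] about the fixed x, y, z axes, in that order (R = Rz(yaw) Ry(pitch) Rx(roll)).
In Python, from bench import sensors, optics, job, r gives the robot as it stands.
- The arm moves only by the tool play_rows, never from a script. Its argument "motion" is a list that holds one entry, the list of rows, each a list of 6 numbers: the shift along the tool's x, y, z in cm, then the turn, a rotation vector about the tool's x, y, z in degrees. In form: [[[x, y, z, ax, ay, az], ...]]. A call has 1 to 5 rows; each row is the pose to reach, as a shift and turn from the pose commanded when the call began, along the tool's axes at that moment; what a row does not reach only later rows make up. A row lasts 1/10 s, in which the tool goes at most 50 mm and 8.59 degrees, less where a joint would pass 70% of its speed; a pose out of reach is approached as far as the arm can. A call with a gripper value outside its range is refused whole. "jaw" is the opening, from 0 (shut) to 1 (fully open), set as the call begins (left out, the last holds). The fingers move at their own pace and stop on an object; "squeeze" is the grip in N (left out, the last holds). Time passes only in rows, so rows that repeat a pose let the fingers close. It gives the time, the measured TCP pose, the force, the opening and the grip force at its end, in the units of the state.
- sensors.sense(): the state, without advancing time (a new reading comes with each control period).
- optics.snapshot(name): name is "side" or "top" or "wrist"; returns a dict with "pixels" (480x640x3 uint8, red, green, blue), "mtx" (3x3 intrinsics, pixels), "R" (3x3) and "t" (3): a world point X has camera coordinates R X + t; the wrist camera has in their place "T_tool_cam" (4x4, takes a point from camera to tool coordinates, whose origin is the TCP and whose axes are the flange's). Camera axes: x right, y down, z forward; pixel columns grow to the right and rows downward; lengths in mm; the calibration is good to about 2 mm. A picture is of the moment at which its call begins: read the wrist's pose just before it. There is no depth.
- job.hand_in(): hands the job in; it is judged then, once.
The state is a dict: "time": time; "joint_pos": joint angles; "qd": joint speeds; "joint_efforts": joint torques, N m; "tool_pos": TCP position; "tcp_rot": TCP orientation; "ft_force": force on the tool from outside, world axes, zero at the start; "wrist_torque": the same for the moment, N m; "finger_gap": finger opening in mm; "grip_force": force on a finger pad.
Only numpy, scipy, OpenCV 4.12 (cv2) and the standard library are available. Lean on these libraries where they do the work, as an engineer would, in place of code of your own. Each camera call takes 0.05 s, during which the arm holds its last target. There are 200 camera calls.

## Working session

There is one attempt and no reset: what is moved stays moved. The work goes in short steps, Python scripts to look and compute and a tool call to move; the robot and the scene stay as the last step left them, time stands still between calls to the robot, and variables do not carry over. Pictures are saved under pics/ and viewed, at most 10 in all, crops included, and the job is handed in when it is done.

Besides the shell and the picture viewer there is one more tool, called after "Call:" as name([rows], argument=value, ...), one row to a line, values as JSON. play_rows: Moves the arm, as the interface text tells. Its arguments: {"type":"object","properties":{"motion":{"type":"array","items":{"type":"array","items":{"type":"array","items":{"type":"number"}}}},"jaw":{"type":"number"},"squeeze":{"type":"number"}},"required":["motion"]}

```bash
mkdir -p pics; ls
python3 - <<'E'
from bench import sensors, optics, job, r
import cv2,numpy as np
s=sensors.sense();print(s)
for n in("side","top"):
    d=optics.snapshot(n);cv2.imwrite(f"pics/{n}0.png",d["pixels"][:,:,::-1]);np.savez(f"pics/{n}0.npz",**d);print(n,d["mtx"],d["R"],d["t"])
E
```

```text
pics
{'time': 0.0, 'joint_pos': array([ 5.99664674e+01,  7.51563535e+00,  8.53300008e+01, -3.12859443e-04,
        8.72631115e+01, -4.89413007e+00]), 'qd': array([ 0.08582335,  0.03884621, -0.04258077,  0.03162452,  0.05587172,
       -0.01359846]), 'joint_efforts': array([-1.07483993e-03, -5.69400108e+01, -5.00553703e+01, -2.17443526e-04,
        1.50640908e-02,  5.03175272e-05]), 'tool_pos': array([254.60094337, 542.67869249, 230.23204158]), 'tcp_rot': array([-1.79891622e+02, -8.96644617e-03,  1.54860604e+02]), 'ft_force': array([-0.13003128, -0.51775896, -0.35734609]), 'wrist_torque': array([ 0.00349981, -0.02118755, -0.01485966]), 'grip_force': 0.0, 'finger_gap': 85.45065887241772}
side [[477.83396421   0.         322.81614707]
 [  0.         477.83396421 236.85638522]
 [  0.           0.           1.        ]] [[-0.98654919 -0.16322451 -0.00885747]
 [-0.11161292  0.7122103  -0.6930361 ]
 [ 0.11942886 -0.6827256  -0.72084846]] [ 563.39397189  216.54963433 1069.37795477]
top [[618.04013712   0.         321.8469274 ]
 [  0.         618.04013712 238.64102441]
 [  0.           0.           1.        ]] [[ 0.02223483 -0.99974442 -0.00408707]
 [-0.98461591 -0.02118931 -0.17344317]
 [ 0.17331223  0.00788067 -0.9848354 ]] [-136.05960072  584.34381761 1755.09249571]
```

View pics/side0.png

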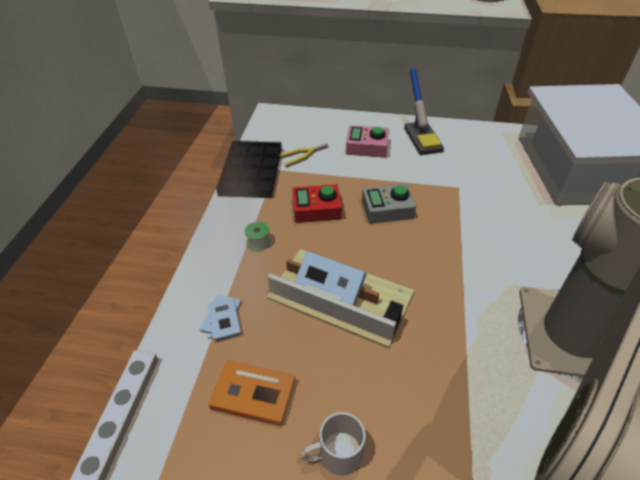

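View pics/top0.png

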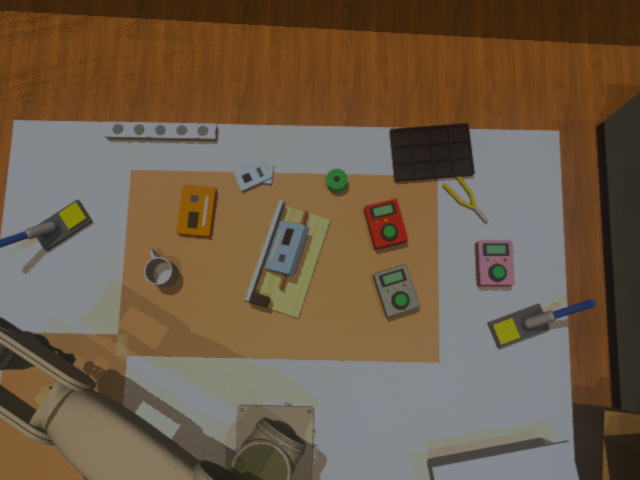

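Side view: the stand is centred around (340,295), the unit at (330,277), the block at (393,313), the grey tester at (388,202) and the mug at (342,443). Top view: the panel runs (282,205)–(250,300), the block is at (260,299), the unit at (287,247), and the grey tester at (397,291) with its button at (401,300). I'll enlarge both views.

Run:
```python
import cv2,numpy as np
a=cv2.imread("pics/side0.png")[170:350,255:425];b=cv2.imread("pics/top0.png")[195:325,235:425]
cv2.imwrite("pics/s1.png",cv2.resize(a[60:],None,fx=4.7,fy=4.7,interpolation=3)); cv2.imwrite("pics/t1.png",cv2.resize(b,None,fx=4.2,fy=4.2,interpolation=3))
```

```text
(no output)
```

View pics/s1.png

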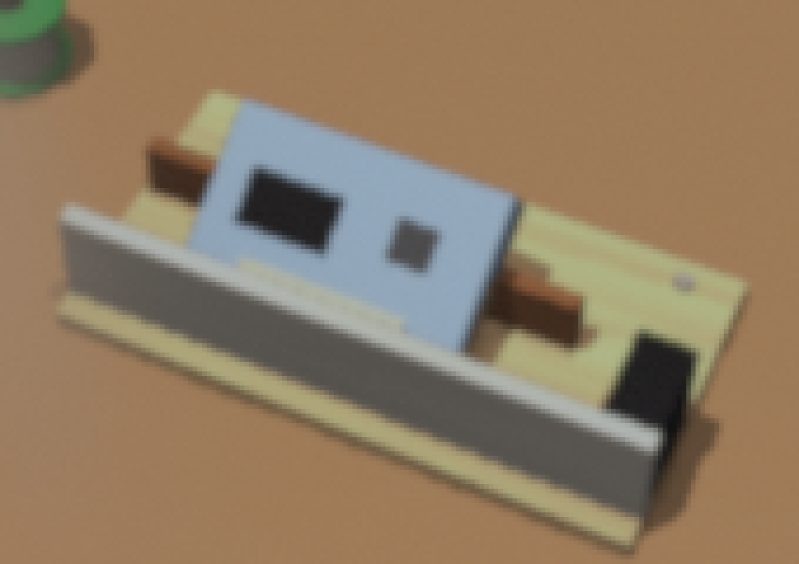

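View pics/t1.png

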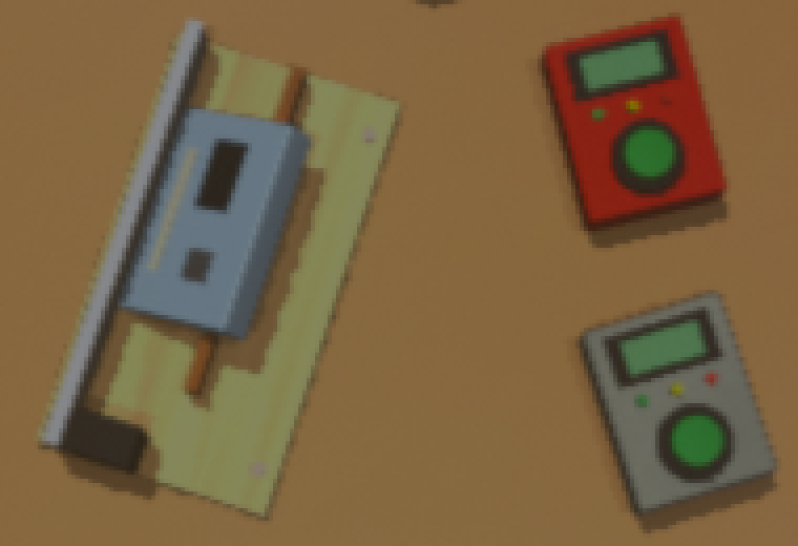

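Enlarged: the unit's upper edge runs (242,98)–(522,203) in the side crop and (292,122)–(230,330) in the top crop. The grey tester's button is at about (698,440) in the top crop. Next I'll fit the stand pose and triangulate points as a check.

```bash
cat > h.py <<'E'
import numpy as np,cv2
from scipy.optimize import least_squares
C={n:np.load(f"pics/{n}0.npz") for n in("side","top")}
def proj(c,X): p=c["mtx"]@(c["R"]@np.asarray(X,float)+c["t"]); return p[:2]/p[2]
def S(u,v): return np.array([255+u/4.7-.4,230+v/4.7-.4])
def T(u,v): return np.array([235+u/4.2-.4,195+v/4.2-.4])
def tri(obs):
    f=lambda X:np.concatenate([proj(c,X)-p for c,p in obs])
    q=least_squares(f,[600,0,50]); return q.x,np.abs(q.fun).max()
def Tm(x,y,a): a=np.radians(a);return np.array([[np.cos(a),-np.sin(a),0,x],[np.sin(a),np.cos(a),0,y],[0,0,1,0]])
E
python3 - <<'E'
from h import *
s,t=C["side"],C["top"]
O=[(s,S(747,285),(-85,160,12)),(s,S(62,300),(85,-150,12)),(s,S(212,92),(-85,-150,12)),(s,S(640,335),(10,130,72)),(s,S(695,350),(10,160,72)),
(t,T(400,100),(-85,-150,12)),(t,T(268,517),(-85,160,12)),(t,T(148,428),(10,130,72)),(t,T(138,470),(10,160,72)),(t,T(207,25),(60,-150,72)),(t,T(62,447),(60,160,72))]
f=lambda p:np.concatenate([proj(c,Tm(*p)@np.append(X,1))-o for c,o,X in O])
q=least_squares(f,[600,0,90],loss="soft_l1");print(q.x);print(f(q.x).reshape(-1,2).round(1).tolist())
M=Tm(*q.x)
for n,o in dict(up_m=[(s,S(242,98)),(t,T(292,122))],up_p=[(s,S(522,203)),(t,T(230,330))],block=[(s,S(640,335)),(t,T(148,428))],
  butt=[(s,np.array([400,189.5])),(t,T(698,440))]).items():
    X,e=tri(o);print(n,X.round(1),e.round(1),"stand:",(M[:2,:2].T@(X[:2]-M[:2,3])).round(1))
E
```

```text
[536.12652172 -23.95787687  73.38156171]
[[0.9, -0.9], [-1.3, 2.4], [0.3, -1.0], [0.3, -1.9], [1.6, -0.3], [0.9, 0.2], [-0.0, -0.1], [-0.8, -0.4], [-1.8, -0.3], [-0.2, -1.0], [-0.4, -0.3]]
up_m [622.2 -71.8  92.3] 0.1 stand: [-21.2 -96.2]
up_p [478.  -33.3  83.5] 0.6 stand: [-25.6  53. ]
block [414.2  21.4  63. ] 0.1 stand: [  8.6 129.8]
butt [ 414.  -351.3   71.5] 0.2 stand: [-348.6   23.4]
```

```bash
cat >> h.py <<'E'
from scipy.spatial.transform import Rotation as Ro
ST=[536.13,-23.96,73.38]
def to_w(p): 
    M=Tm(*ST); return M[:,:3]@np.asarray(p,float)+M[:,3]
def to_s(p):
    M=Tm(*ST); return M[:,:3].T@(np.asarray(p,float)-M[:,3])
def rot(tilt):  # tool x=stand +y, tool z down tilted toward stand +x by tilt
    return Ro.from_euler('z',ST[2],degrees=True)*Ro.from_matrix(np.array([[0,1,0],[1,0,0],[0,0,-1.]]).T)*Ro.from_rotvec([-tilt,0,0],degrees=True)
def go(p,tilt,stand=True):
    from bench import sensors
    s=sensors.sense(); R=Ro.from_euler('xyz',s["tcp_rot"],degrees=True); w=to_w(p) if stand else np.array(p,float)
    d=R.inv().apply(w-s["tool_pos"])/10; v=(R.inv()*rot(tilt)).as_rotvec(degrees=True)
    return d.round(2).tolist()+v.round(1).tolist()
def st():
    from bench import sensors
    s=sensors.sense();R=Ro.from_euler('xyz',s["tcp_rot"],degrees=True)
    print("t",s["time"],"stand",to_s(s["tool_pos"]).round(1),"err rot",(rot(0).inv()*R).as_rotvec(degrees=True).round(1),"F",s["ft_force"].round(1),"q",s["joint_pos"].round(0),"gap",s["finger_gap"].round(1),"grip",s["grip_force"])
E
python3 - <<'E'
from h import *
st();print(to_w((-105,-21,220)),go((-105,-21,240),0),go((-105,-21,220),55))
E
```

```text
Traceback (most recent call last):
  File "h.py", line 27, in st
    print("t",s["time"],"stand",to_s(s["tool_pos"]).round(1),"err rot",(rot(0).inv()*R).as_rotvec(degrees=True).round(1),"F",s["ft_force"].round(1),"q",s["joint_pos"].round(0),"gap",s["finger_gap"].round(1),"grip",s["grip_force"])
                                                                                                                                                                                      ^^^^^^^^^^^^^^^^^^^^^
AttributeError: 'float' object has no attribute 'round'
```

```bash
sed -i 's/s\["time"\]/round(s["time"],2)/; s/s\["finger_gap"\].round(1)/round(s["finger_gap"],1)/' h.py
python3 - <<'E'
from h import *
st();print(to_w((-105,-21,220)),go((-105,-21,240),0),go((-105,-21,220),55))
E
```

```text
t 0.1 stand [462.5 431.8 230.3] err rot [0.1 0.  8.5] F [-0.9  0.8  0.2] q [60.  8. 85. -0. 87. -5.] gap 85.3 grip 0.0
[ 526.22027753 -130.57987338  220.        ] [-53.19, -49.42, -0.89, -0.1, -0.0, -8.5] [-53.19, -49.41, 1.11, -55.0, 4.1, -7.9]
```

Call:
play_rows([
  [[-53.2, -49.4, -0.9, 0, 0, -8.5], [-53.2, -49.4, -0.9, 0, 0, -8.5], [-53.2, -49.4, -0.9, 0, 0, -8.5], [-53.2, -49.4, -0.9, 0, 0, -8.5], [-53.2, -49.4, -0.9, 0, 0, -8.5]],
], jaw=0.65)

```text
time: 0.6
tool_pos: [348.5, 309.5, 234.0]
tcp_rot: [-180.0, -0.0, 163.4]
ft_force: [0.9, -0.2, 0.0]
finger_gap: 55.8
grip_force: 0.0
```

Run:
```python
from h import *
st();print(go((-105,-21,220),55))
```

```text
t 0.6 stand [265.8 275.2 234. ] err rot [ 0.  0. -0.] F [ 0.9 -0.2  0. ] q [ 35. -14. 105.  -0.  88. -38.] gap 55.8 grip 0.0
[-29.61, -37.09, 1.41, -55.0, -0.0, 0.0]
```

Call:
play_rows([
  [[-29.6, -37.1, 0, 0, 0, 0], [-29.6, -37.1, 0, 0, 0, 0], [-29.6, -37.1, 1.4, -10, 0, 0], [-29.6, -37.1, 1.4, -20, 0, 0], [-29.6, -37.1, 1.4, -30, 0, 0]],
])

```text
time: 1.1
tool_pos: [425.4, 119.7, 229.1]
tcp_rot: [161.6, -0.7, 163.6]
ft_force: [1.0, -0.7, 0.3]
finger_gap: 55.7
grip_force: 0.0
```

Run:
```python
from h import *
st();print(go((-105,-21,220),55))
```

```text
t 1.1 stand [106.  147.2 229.1] err rot [-18.4   0.7  -0.1] F [ 1.  -0.7  0.3] q [ -6. -25. 117.  18.  86. -81.] gap 55.7 grip 0.0
[-16.76, -20.3, -5.99, -36.6, -0.7, -0.3]
```

Call:
play_rows([
  [[-16.8, -20.3, -6.0, -36.6, -0.7, 0], [-16.8, -20.3, -6.0, -36.6, -0.7, 0], [-16.8, -20.3, -6.0, -36.6, -0.7, 0], [-16.8, -20.3, -6.0, -36.6, -0.7, 0], [-16.8, -20.3, -6.0, -36.6, -0.7, 0]],
])

```text
time: 1.6
tool_pos: [507.2, -84.9, 221.4]
tcp_rot: [125.4, -0.2, 163.0]
ft_force: [1.0, 1.0, 1.5]
finger_gap: 55.7
grip_force: 0.0
```

Run:
```python
from h import *
st();print(go((-105,-21,133),55))
```

```text
t 1.6 stand [-66.6  10.3 221.4] err rot [-54.6   0.    0.5] F [1.  1.  1.5] q [ -46.    9.  101.   46.  100. -124.] gap 55.7 grip 0.0
[-3.19, -9.41, 2.01, -0.4, 0.2, -0.4]
```

Call:
play_rows([
  [[-3.2, -9.4, 2.0, 0, 0, 0], [-3.2, -9.4, 2.0, 0, 0, 0], [-3.2, -9.4, 2.0, 0, 0, 0], [-3.2, -9.4, 2.0, 0, 0, 0]],
])

```text
time: 2.0
tool_pos: [525.1, -127.1, 131.7]
tcp_rot: [125.6, -0.6, 163.2]
ft_force: [0.0, 0.1, 1.3]
finger_gap: 55.7
grip_force: 0.0
```

Run:
```python
from h import *
st();print(go((-105,-21,133),55))
from bench import sensors,optics
s=sensors.sense();d=optics.snapshot("wrist");np.savez("pics/w1.npz",pos=s["tool_pos"],rot=s["tcp_rot"],**d)
im=d["pixels"][:,:,::-1].copy()
R=Ro.from_euler('xyz',s["tcp_rot"],degrees=True).as_matrix();T=np.eye(4);T[:3,:3]=R;T[:3,3]=s["tool_pos"]
W=np.linalg.inv(T@d["T_tool_cam"]);c=dict(mtx=d["mtx"],R=W[:3,:3],t=W[:3,3])
z=np.array([-.819,0,.574]);x=np.array([.574,0,.819]);o=np.array([51,-21.5,24])
for p in[o+100*z+x*a+np.array([0,b,0]) for a in(-14,14) for b in(-75,75)]+[(-85,160,12),(-85,-150,12),(-15,95,46),(60,-150,72),(10,130,72)]:
    u=proj(c,to_w(p)); print(u.round(0)); cv2.circle(im,(int(u[0]),int(u[1])),3,(255,0,255),1)
cv2.imwrite("pics/w1.png",im)
```

```text
t 2.0 stand [-102.   -18.9  131.7] err rot [-54.4   0.5   0.5] F [0.  0.1 1.3] q [ -48.   23.   95.   44.   96. -130.] gap 55.7 grip 0.0
[-0.21, -0.07, -0.32, -0.6, -0.2, -0.6]
[305. 337.]
[299. 142.]
[340. 337.]
[341. 142.]
[158. -57.]
[218. 395.]
[292.  80.]
[365. 336.]
[342.  25.]
```

View pics/w1.png

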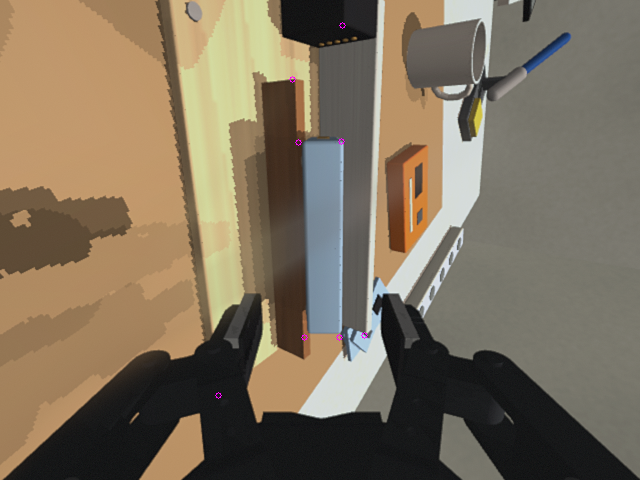

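The wrist view shows the unit's raised edge face at u 305–344, v 138–332, centred between the fingers (262 and 385). That is within about 3 px of the prediction, so I'll apply +2.5 mm across and +3 mm along.

Run:
```python
from h import *
print(go((-8.2,-18.5,68.5),55))
```

```text
[0.13, 0.15, 11.45, -0.7, -0.1, -0.4]
```

Call:
play_rows([
  [[0.1, 0.15, 4, -0.7, 0, -0.4], [0.1, 0.15, 7, -0.7, 0, -0.4], [0.1, 0.15, 9.5, -0.7, 0, -0.4], [0.1, 0.15, 11.4, -0.7, 0, -0.4], [0.1, 0.15, 11.4, -0.7, 0, -0.4]],
])

```text
time: 2.55
tool_pos: [552.0, -35.7, 70.1]
tcp_rot: [125.1, 0.1, 163.6]
ft_force: [-0.0, 0.0, 0.3]
finger_gap: 55.8
grip_force: 0.0
```

Run:
```python
from h import *
st();print(go((-8.2,-18.5,68.5),55))
from bench import optics
d=optics.snapshot("wrist")
cv2.imwrite("pics/w2.png",d["pixels"][:,:,::-1])
```

```text
t 2.55 stand [ -6.7 -18.6  70.1] err rot [-54.9  -0.   -0.3] F [-0.   0.   0.3] q [ -40.   24.  101.   49.   86. -132.] gap 55.8 grip 0.0
[0.01, -0.22, -0.03, -0.1, -0.1, 0.2]
```

View pics/w2.png

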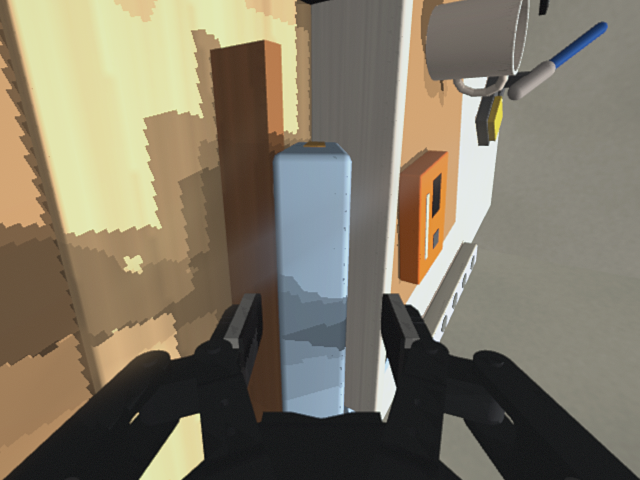

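The raised edge lies between the fingers: the unit spans u 275–350 against finger inner faces at 262 and 385. It sits about 3 mm to the left, so I'll shift and close.

Call:
play_rows([
  [[0, -0.3, 0, 0, 0, 0], [0, -0.3, 0, 0, 0, 0]],
])

```text
time: 2.8
tool_pos: [551.9, -41.1, 67.0]
tcp_rot: [125.1, 0.1, 163.4]
ft_force: [-0.5, -0.1, -0.5]
finger_gap: 55.4
grip_force: 0.0
```

Call:
play_rows([
  [[0, 0, 0, 0, 0, 0], [0, 0, 0, 0, 0, 0], [0, 0, 0, 0, 0, 0], [0, 0, 0, 0, 0, 0], [0, 0, 0, 0, 0, 0]],
], jaw=0, squeeze=40)

```text
time: 3.3
tool_pos: [551.9, -39.9, 67.5]
tcp_rot: [124.9, 0.1, 163.4]
ft_force: [-1.3, 1.2, 11.9]
finger_gap: 27.3
grip_force: 41.6
```

Run:
```python
from h import *
st()
```

```text
t 3.3 stand [-10.8 -19.7  67.5] err rot [-55.1  -0.   -0.1] F [-1.3  1.2 11.9] q [ -40.   25.  101.   49.   86. -132.] gap 27.3 grip 41.55029833316803
```

Run:
```python
from h import *
print(go((-18.8,-19.7,87.5),55))
for k,f in enumerate([50,42,34,26,18,10,4,0]):
    a=np.radians(f); print(go((38-75.6*np.sin(a),-19.7+3*k,44+75.6*np.cos(a)),f))
```

```text
[-0.0, 1.18, -1.8, 0.1, 0.0, 0.1]
[-0.0, 1.54, -2.18, 5.1, 0.0, 0.1]
[0.3, 2.58, -2.02, 13.1, 0.0, 0.1]
[0.59, 3.59, -1.71, 21.1, 0.0, 0.1]
[0.89, 4.54, -1.26, 29.1, 0.0, 0.1]
[1.19, 5.43, -0.69, 37.1, 0.0, 0.1]
[1.49, 6.22, 0.01, 45.1, 0.0, 0.1]
[1.79, 6.75, 0.6, 51.1, 0.0, 0.1]
[2.09, 7.07, 1.02, 55.1, 0.0, 0.1]
```

Call:
play_rows([
  [[0, 1.2, -1.8, 0, 0, 0], [0, 1.2, -1.8, 0, 0, 0], [0, 1.5, -2.2, 5, 0, 0], [0.3, 2.6, -2.0, 13, 0, 0], [0.6, 3.6, -1.7, 21, 0, 0]],
])

```text
time: 3.8
tool_pos: [547.2, -32.8, 103.8]
tcp_rot: [146.4, -0.0, 163.2]
ft_force: [0.2, -0.3, -4.3]
finger_gap: 26.9
grip_force: 40.6
```

Run:
```python
from h import *
st()
for k,f in enumerate([26,18,10,4,0]):
    a=np.radians(f); print(go((38-75.6*np.sin(a),-8+3*k,44+75.6*np.cos(a)),f))
```

```text
t 3.8 stand [ -5.3 -13.1 103.8] err rot [-33.6  -0.    0.2] F [ 0.2 -0.3 -4.3] q [ -30.    8.  105.   33.   78. -114.] gap 26.9 grip 40.584173798561096
[0.52, 1.3, -0.12, 7.6, 0.0, -0.2]
[0.82, 2.33, 0.1, 15.6, 0.0, -0.2]
[1.12, 3.32, 0.45, 23.6, 0.0, -0.2]
[1.42, 4.03, 0.81, 29.6, 0.0, -0.2]
[1.73, 4.48, 1.08, 33.6, 0.0, -0.2]
```

Held with -4.3 N of force, close to the unit's weight.

Call:
play_rows([
  [[0.5, 1.3, -0.1, 7.6, 0, 0], [0.8, 2.3, 0.1, 15.6, 0, 0], [1.1, 3.3, 0.4, 23.6, 0, 0], [1.4, 4.0, 0.8, 29.6, 0, -0.2], [1.7, 4.5, 1.0, 33.6, 0, -0.2]],
])

```text
time: 4.3
tool_pos: [543.5, 16.1, 121.6]
tcp_rot: [179.9, 0.1, 163.7]
ft_force: [-0.9, -0.6, -3.0]
finger_gap: 27.3
grip_force: 40.7
```

Run:
```python
from h import *
st()
print(go((38,45,118),0))
from bench import optics
im=[optics.snapshot(n)["pixels"][:,:,::-1] for n in("side","top")]
a=cv2.resize(im[0][220:350,255:425],(680,520),interpolation=3)[:290*2]; b=cv2.resize(im[1][195:325,235:345],(440,520),interpolation=3)
o=cv2.resize(np.hstack([a,b]),(800,371));cv2.imwrite("pics/v3.png",o)
```

```text
t 4.3 stand [ 40.5   4.4 121.6] err rot [-0.1 -0.1 -0.4] F [-0.9 -0.6 -3. ] q [ -4.   3. 101.   0.  75. -78.] gap 27.3 grip 40.69500803947449
[4.06, -0.23, 0.35, 0.1, 0.1, 0.4]
```

View pics/v3.png

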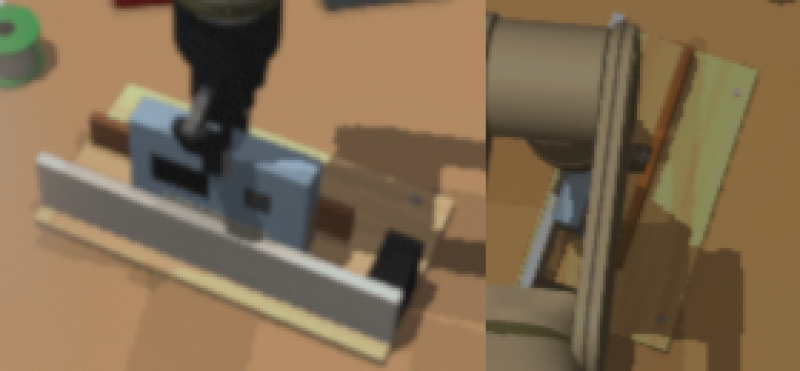

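The unit is held upright just in front of the panel, clear of the block. Next I'll slide it along and lower it.

Call:
play_rows([
  [[2, -0.2, 0.3, 0, 0, 0.4], [4, -0.2, 0.6, 0, 0, 0.4], [4, -0.2, 1.5, 0, 0, 0.4], [4, -0.2, 2.4, 0, 0, 0.4], [4, -0.2, 2.8, 0, 0, 0.4]],
])

```text
time: 4.9
tool_pos: [503.9, 23.4, 91.7]
tcp_rot: [179.7, -0.1, 163.2]
ft_force: [-0.2, -0.1, -3.3]
finger_gap: 27.0
grip_force: 40.8
```

Run:
```python
from h import *
st()
```

```text
t 4.9 stand [36.2 44.4 91.7] err rot [-0.3  0.1  0.2] F [-0.2 -0.1 -3.3] q [ -3.  -1. 109.   0.  72. -77.] gap 27.0 grip 40.81133186817169
```

Lower in 1 mm steps until it touches the base.

Call:
play_rows([
  [[0, 0, 0.1, 0.3, 0, 0], [0, 0, 0.2, 0.3, 0, 0], [0, 0, 0.3, 0.3, 0, 0], [0, 0, 0.3, 0.3, 0, 0]],
])

```text
time: 5.3
tool_pos: [505.0, 23.9, 90.9]
tcp_rot: [180.0, 0.1, 163.2]
ft_force: [0.4, -1.6, -1.3]
finger_gap: 27.3
grip_force: 41.0
```

Call:
play_rows([
  [[0, 0, 0.05, 0, 0, 0], [0, 0, 0.1, 0, 0, 0], [0, 0, 0.15, 0, 0, 0], [0, 0, 0.15, 0, 0, 0]],
])

```text
time: 5.7
tool_pos: [505.3, 24.0, 90.7]
tcp_rot: [179.9, 0.1, 163.2]
ft_force: [-4.2, -0.3, 10.1]
finger_gap: 27.7
grip_force: 42.3
```

Call:
play_rows([
  [[0, 0.1, -0.2, 0, 0, 0], [0, 0.3, -0.2, 0, 0, 0], [0, 0.5, -0.2, 0, 0, 0], [0, 0.7, -0.2, 0, 0, 0], [0, 0.7, -0.2, 0, 0, 0]],
])

```text
time: 6.2
tool_pos: [506.4, 31.0, 90.8]
tcp_rot: [180.0, -0.0, 163.2]
ft_force: [0.0, 0.3, 0.1]
finger_gap: 27.0
grip_force: 41.0
```

Run:
```python
from h import *
st()
```

```text
t 6.2 stand [44.2 44.2 90.8] err rot [-0.   0.   0.2] F [0.  0.3 0.1] q [ -2.  -0. 108.   0.  72. -76.] gap 27.0 grip 41.046547293663025
```

Call:
play_rows([
  [[0, 0.1, 0, 0, 0, 0], [0, 0.2, 0, 0, 0, 0], [0, 0.3, 0, 0, 0, 0], [0, 0.3, 0, 0, 0, 0]],
])

```text
time: 6.6
tool_pos: [507.2, 33.5, 90.8]
tcp_rot: [180.0, -0.0, 163.2]
ft_force: [-0.1, -1.9, -1.2]
finger_gap: 27.0
grip_force: 40.9
```

Run:
```python
from h import *
st()
```

```text
t 6.6 stand [46.8 44.2 90.8] err rot [-0.   0.   0.2] F [-0.1 -1.9 -1.2] q [ -2.  -0. 108.   0.  72. -75.] gap 27.0 grip 40.89296758174896
```

Call:
play_rows([
  [[0, 0.1, 0, 0, 0, 0], [0, 0.2, 0, 0, 0, 0], [0, 0.2, 0, 0, 0, 0]],
])

```text
time: 6.9
tool_pos: [507.5, 34.4, 91.0]
tcp_rot: [-179.9, -0.0, 163.2]
ft_force: [-3.6, -7.2, 0.7]
finger_gap: 27.4
grip_force: 41.0
```

Run:
```python
from h import *
st()
```

```text
t 6.9 stand [47.8 44.1 91. ] err rot [0.1 0.  0.2] F [-3.6 -7.2  0.7] q [ -2.  -0. 108.  -0.  72. -75.] gap 27.4 grip 40.98219037055969
```

Panel contact, about 8 N at x 47.8. Back off 1 mm and slide to the block.

Call:
play_rows([
  [[0.2, -0.1, 0, 0, 0, 0], [0.4, -0.1, 0, 0, 0, 0], [0.6, -0.1, 0, 0, 0, 0], [0.8, -0.1, 0, 0, 0, 0], [0.8, -0.1, 0, 0, 0, 0]],
])

```text
time: 7.4
tool_pos: [500.4, 36.3, 91.4]
tcp_rot: [180.0, 0.1, 163.2]
ft_force: [0.8, -4.7, -0.7]
finger_gap: 27.1
grip_force: 40.8
```

Call:
play_rows([
  [[0.1, 0, 0, 0, 0, 0], [0.2, 0, 0, 0, 0, 0], [0.3, 0, 0, 0, 0, 0], [0.3, 0, 0, 0, 0, 0]],
])

```text
time: 7.8
tool_pos: [497.7, 37.1, 91.4]
tcp_rot: [180.0, 0.1, 163.2]
ft_force: [2.1, -4.3, -1.3]
finger_gap: 27.1
grip_force: 40.8
```

Run:
```python
from h import *
st()
```

```text
t 7.8 stand [47.5 54.2 91.4] err rot [ 0.  -0.1  0.2] F [ 2.1 -4.3 -1.3] q [ -2.  -2. 110.  -0.  72. -75.] gap 27.1 grip 40.78671634197235
```

Call:
play_rows([
  [[0.1, 0, 0, 0, 0, 0], [0.2, 0, 0, 0, 0, 0], [0.3, 0, 0, 0, 0, 0], [0.3, 0, 0, 0, 0, 0]],
])

```text
time: 8.2
tool_pos: [494.9, 38.0, 91.5]
tcp_rot: [180.0, 0.1, 163.2]
ft_force: [2.4, -6.1, -1.4]
finger_gap: 27.4
grip_force: 40.7
```

Run:
```python
from h import *
st()
```

```text
t 8.2 stand [47.6 57.2 91.5] err rot [-0.  -0.1  0.2] F [ 2.4 -6.1 -1.4] q [ -2.  -2. 110.  -0.  72. -75.] gap 27.4 grip 40.72269558906555
```

Call:
play_rows([
  [[0.1, 0, 0.05, 0, 0, 0], [0.2, 0, 0.05, 0, 0, 0], [0.3, 0, 0.05, 0, 0, 0], [0.3, 0, 0.05, 0, 0, 0]],
])

```text
time: 8.6
tool_pos: [494.6, 38.2, 92.1]
tcp_rot: [180.0, 0.5, 163.2]
ft_force: [10.9, -8.8, -4.2]
finger_gap: 26.9
grip_force: 40.3
```

Run:
```python
from h import *
st()
```

```text
t 8.6 stand [47.6 57.6 92.1] err rot [-0.  -0.5  0.2] F [10.9 -8.8 -4.2] q [ -1.  -3. 111.  -0.  72. -75.] gap 26.9 grip 40.289318561553955
```

Block contact. Relax the push, settle down, then open.

Call:
play_rows([
  [[-0.2, -0.05, 0, 0, 0, 0], [-0.2, -0.05, 0.1, 0, 0, 0], [-0.2, -0.05, 0.2, 0, 0, 0], [-0.2, -0.05, 0.2, 0, 0, 0]],
])

```text
time: 9.0
tool_pos: [495.5, 37.9, 90.8]
tcp_rot: [179.9, 0.3, 163.2]
ft_force: [2.8, -5.6, 8.3]
finger_gap: 27.1
grip_force: 41.9
```

Run:
```python
from h import *
st()
```

```text
t 9.0 stand [47.6 56.6 90.8] err rot [-0.1 -0.3  0.2] F [ 2.8 -5.6  8.3] q [ -2.  -2. 110.  -0.  71. -75.] gap 27.1 grip 41.85725927352905
```

Call:
play_rows([
  [[0.1, 0, 0, 0, 0, 0], [0.15, 0, 0, 0, 0, 0], [0.15, 0, 0, 0, 0, 0]],
])

```text
time: 9.3
tool_pos: [495.1, 38.0, 91.2]
tcp_rot: [179.9, 0.5, 163.2]
ft_force: [7.6, -6.0, 4.9]
finger_gap: 27.2
grip_force: 41.5
```

Call:
play_rows([
  [[0, 0, 0, 0, 0, 0], [0, 0, 0, 0, 0, 0], [0, 0, 0, 0, 0, 0], [0, 0, 0, 0, 0, 0]],
], jaw=0.65)

```text
time: 9.7
tool_pos: [491.2, 39.1, 88.0]
tcp_rot: [180.0, -0.1, 163.2]
ft_force: [0.4, 0.2, -0.5]
finger_gap: 55.4
grip_force: 0.0
```

Run:
```python
from h import *
st();print(go((47,-10,200),0))
```

```text
t 9.7 stand [47.6 61.1 88. ] err rot [-0.   0.1  0.2] F [ 0.4  0.2 -0.5] q [ -1.  -2. 111.   0.  72. -75.] gap 55.4 grip 0.0
[-7.1, -0.03, -11.2, 0.0, -0.1, -0.2]
```

Call:
play_rows([
  [[0, 0, -2.5, 0, 0, 0], [0, 0, -5, 0, 0, 0], [-3, -0.7, -6, 0, 0, 0], [-7.5, -0.7, -6, 0, 0, 0], [-11.2, -0.7, -6, 0, 0, 0]],
])

```text
time: 10.2
tool_pos: [598.7, -0.7, 149.2]
tcp_rot: [179.9, 0.1, 163.2]
ft_force: [-0.3, 0.3, 1.2]
finger_gap: 55.4
grip_force: 0.0
```

Call:
play_rows([
  [[0, 0, 0, 0, 0, 0], [0, 0, 0, 0, 0, 0], [0, 0, 0, 0, 0, 0], [0, 0, 0, 0, 0, 0]],
], jaw=0, squeeze=20)

```text
time: 10.6
tool_pos: [596.1, 0.2, 148.7]
tcp_rot: [180.0, 0.0, 163.2]
ft_force: [0.2, 0.5, -0.1]
finger_gap: 0.6
grip_force: 0.0
```

Run:
```python
from h import *
st();print(go((39,-50,50),0))
from bench import optics
im=[optics.snapshot(n)["pixels"][:,:,::-1] for n in("side","top","wrist")]
a=cv2.resize(im[0][220:350,255:425],(523,400),interpolation=3); b=cv2.resize(im[2],(533,400))
cv2.imwrite("pics/v4.png",cv2.resize(np.hstack([a,b]),(800,303)))
```

```text
t 10.6 stand [ 40.3 -50.5 148.7] err rot [-0.  -0.   0.2] F [ 0.2  0.5 -0.1] q [ -5.  10.  91.   0.  79. -78.] gap 0.6 grip 0.0
[0.06, -0.14, 9.87, 0.0, 0.0, -0.2]
```

View pics/v4.png

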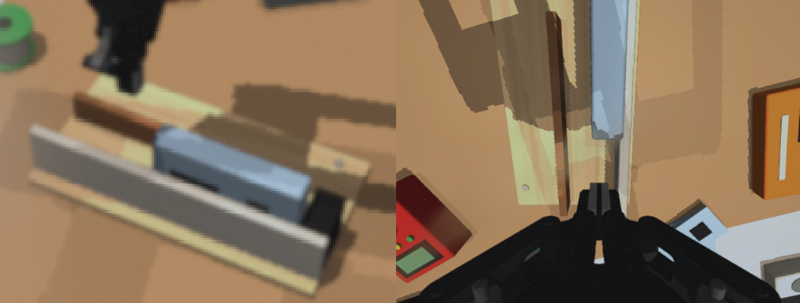

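The unit stands upright against the panel, up to the block. In the wrist view its near end is at (605,138) and the fingers are clear of it. I'll confirm it's home with gentle pushes.

Call:
play_rows([
  [[0, -0.1, 4, 0, 0, 0], [0, -0.1, 8, 0, 0, 0], [0, -0.1, 9.5, 0, 0, 0], [0.6, -0.1, 9.7, 0, 0, 0], [1.2, -0.1, 9.7, 0, 0, 0]],
])

```text
time: 11.25
tool_pos: [585.1, 2.4, 52.4]
tcp_rot: [180.0, 0.0, 163.2]
ft_force: [-1.3, -0.6, 0.9]
finger_gap: -0.1
grip_force: 0.0
```

Call:
play_rows([
  [[0.15, 0, 0, 0, 0, 0], [0.3, 0, 0, 0, 0, 0], [0.45, 0, 0, 0, 0, 0], [0.6, 0, 0, 0, 0, 0]],
])

```text
time: 11.65
tool_pos: [579.9, 4.0, 52.4]
tcp_rot: [179.9, 0.1, 163.2]
ft_force: [-0.0, -0.4, -0.4]
finger_gap: 0.1
grip_force: 0.0
```

Run:
```python
from h import *
st()
```

```text
t 11.65 stand [ 39.3 -33.9  52.4] err rot [-0.1 -0.1  0.2] F [-0.  -0.4 -0.4] q [ -5.  13.  98.   0.  68. -78.] gap 0.1 grip 0.0
```

Call:
play_rows([
  [[0.2, 0, 0, 0, 0, 0], [0.4, 0, 0, 0, 0, 0], [0.5, 0, 0, 0, 0, 0], [0.6, 0, 0, 0, 0, 0], [0.6, 0, 0, 0, 0, 0]],
])

```text
time: 12.15
tool_pos: [578.8, 4.5, 54.8]
tcp_rot: [179.9, 0.7, 163.2]
ft_force: [15.0, -4.6, 1.6]
finger_gap: -0.1
grip_force: 0.0
```

Run:
```python
from h import *
st()
```

```text
t 12.15 stand [ 39.5 -32.8  54.8] err rot [-0.1 -0.7  0.2] F [15.  -4.6  1.6] q [ -5.  12.  99.  -0.  68. -78.] gap -0.1 grip 0.0
```

Home against the block (15 N, no further travel). Now the same check towards the panel.

Call:
play_rows([
  [[-0.8, 0, 0, 0, 0, 0], [-0.8, -1, -4, 0, 0, 0], [0, -3, -8, 0, 0, 0], [4, -4.5, -8, 0, 0, 0], [8.3, -4.5, -7, 0, 0, 0]],
])

```text
time: 12.65
tool_pos: [482.6, -15.0, 124.4]
tcp_rot: [179.9, 0.3, 163.1]
ft_force: [-0.6, 0.5, 0.2]
finger_gap: 0.0
grip_force: 0.0
```

Run:
```python
from h import *
st();print(go((0,50,75),0),go((14,50,75),0))
```

```text
t 12.65 stand [ -6.7  53.9 124.4] err rot [-0.1 -0.3  0.3] F [-0.6  0.5  0.2] q [ -8.  -7. 111.   0.  75. -81.] gap 0.0 grip 0.0
[-0.36, 0.67, 4.94, 0.1, 0.3, -0.3] [-0.35, 2.07, 4.94, 0.1, 0.3, -0.3]
```

Call:
play_rows([
  [[0, 0.3, 3, 0, 0, 0], [0, 0.3, 5, 0, 0, 0], [0, 1.0, 5, 0, 0, 0], [0, 1.5, 5, 0, 0, 0], [0, 1.9, 5, 0, 0, 0]],
])

```text
time: 13.15
tool_pos: [487.9, 5.4, 72.7]
tcp_rot: [179.9, 0.1, 163.2]
ft_force: [0.9, -0.0, 0.8]
finger_gap: -0.2
grip_force: 0.0
```

Call:
play_rows([
  [[0, 0.2, 0, 0, 0, 0], [0, 0.4, 0, 0, 0, 0], [0, 0.6, 0, 0, 0, 0], [0, 0.8, 0, 0, 0, 0]],
])

```text
time: 13.55
tool_pos: [490.4, 10.6, 73.5]
tcp_rot: [-179.9, 0.2, 163.2]
ft_force: [-6.8, -14.1, 16.1]
finger_gap: 0.1
grip_force: 10.8
```

Run:
```python
from h import *
st()
```

```text
t 13.55 stand [20.1 53.7 73.5] err rot [ 0.1 -0.2  0.2] F [ -6.8 -14.1  16.1] q [ -5.  -2. 112.  -0.  70. -78.] gap 0.1 grip 10.7521295780316
```

Flush against the panel. Back off, rise, and head to the tester.

Call:
play_rows([
  [[0, -1, 0, 0, 0, 0], [0, -2.5, -2, 0, 0, 0], [0, -5, -6, 0, 0, 0], [0, -9, -9, 0, 0, 0], [0, -14, -9, 0, 0, 0]],
])

```text
time: 14.05
tool_pos: [451.2, -122.9, 167.0]
tcp_rot: [180.0, 0.5, 163.3]
ft_force: [2.0, -0.6, 0.9]
finger_gap: 0.0
grip_force: 0.0
```

Run:
```python
from h import *
st();print(go((440,-330,170),0,False))
```

```text
t 14.05 stand [-119.1   53.   167. ] err rot [-0.  -0.5  0. ] F [ 2.  -0.6  0.9] q [-22. -12. 111.   0.  80. -95.] gap 0.0 grip 0.0
[-4.86, -20.16, -0.27, 0.0, 0.5, -0.0]
```

Call:
play_rows([
  [[-4.9, -20.2, -0.3, 0, 0.5, 0], [-4.9, -20.2, -0.3, 0, 0.5, 0], [-4.9, -20.2, -0.3, 0, 0.5, 0], [-4.9, -20.2, -0.3, 0, 0.5, 0], [-4.9, -20.2, -0.3, 0, 0.5, 0]],
])

```text
time: 14.55
tool_pos: [435.8, -334.1, 164.5]
tcp_rot: [-179.9, -0.5, 163.0]
ft_force: [0.4, 0.1, 0.9]
finger_gap: -0.0
grip_force: 0.0
```

```bash
cat > w.py <<'E'
from h import *
from bench import sensors,optics
def shot(n):
    s=sensors.sense();d=optics.snapshot("wrist");im=d["pixels"][:,:,::-1].copy()
    T=np.eye(4);T[:3,:3]=Ro.from_euler('xyz',s["tcp_rot"],degrees=True).as_matrix();T[:3,3]=s["tool_pos"]
    W=np.linalg.inv(T@d["T_tool_cam"]);c=dict(mtx=d["mtx"],R=W[:3,:3],t=W[:3,3])
    h=cv2.cvtColor(im,cv2.COLOR_BGR2HSV);m=cv2.inRange(h,(45,120,60),(75,255,255))
    k,l,a,ce=cv2.connectedComponentsWithStats(m)
    b=[(a[i].tolist(),ce[i].round(1).tolist()) for i in range(1,k) if a[i,4]>100]
    print(b);cv2.imwrite(f"pics/{n}.png",im);return c,b
def ray(c,p,z):
    d=c["R"].T@np.linalg.inv(c["mtx"])@np.append(p,1);o=-c["R"].T@c["t"];return o+d*(z-o[2])/d[2]
E
python3 - <<'E'
from w import *
st();c,b=shot("w5")
import pickle;pickle.dump((c,b),open("pics/w5.pkl","wb"))
print(proj(c,(414,-351,60)))
for x in b: print([ray(c,x[1],z).round(0).tolist() for z in(55,65)])
E
```

```text
t 14.55 stand [-325.9    7.4  164.5] err rot [0.1 0.5 0.4] F [0.4 0.1 0.9] q [ -43.    2.   98.   -0.   80. -116.] gap -0.0 grip 0.0
[([269, 199, 28, 17, 157], [281.9, 204.7]), ([1, 387, 18, 19, 161], [8.2, 393.7]), ([545, 421, 27, 18, 153], [559.9, 427.5])]
[292.54063733 218.67440058]
[[402.0, -356.0, 55.0], [401.0, -354.0, 65.0]]
[[497.0, -659.0, 55.0], [492.0, -646.0, 65.0]]
[[689.0, -171.0, 55.0], [676.0, -176.0, 65.0]]
```

View pics/w5.png

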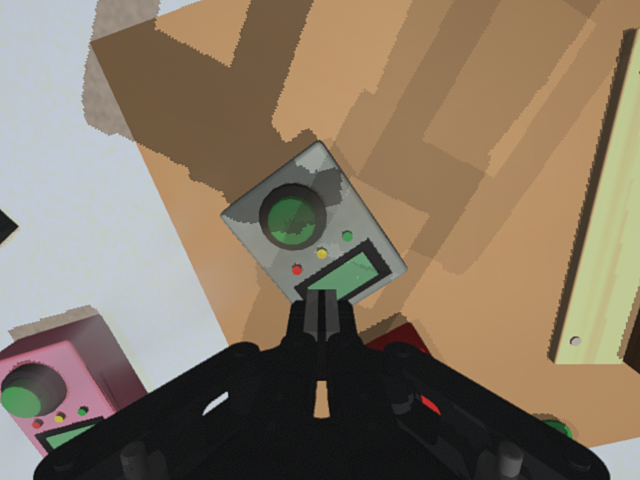

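The wrist view shows the grey tester with its green button centred at (292,218), which agrees with the estimate of (414,-351,60).

Run:
```python
from w import *
import pickle;c,b=pickle.load(open("pics/w5.pkl","rb"))
X,e=tri([(c,np.array([292,217.5])),(C["top"],T(698,440)),(C["side"],np.array([400,189.5]))]);print(X,e)
st();print(go((X[0],X[1],90),0,False))
```

```text
[ 411.12105937 -349.61109925   70.52071775] 1.1827263621130442
t 14.6 stand [-324.5    7.6  164.3] err rot [0.  0.5 0.4] F [-1.4  0.7 -0.5] q [ -43.    2.   98.   -0.   80. -115.] gap -0.0 grip 0.0
[1.82, -2.34, 7.44, -0.0, -0.5, -0.4]
```

Call:
play_rows([
  [[1.8, -2.4, 3, 0, -0.5, 0], [1.8, -2.4, 6, 0, -0.5, 0], [1.8, -2.4, 8.2, 0, -0.5, 0], [1.8, -2.4, 8.2, 0, -0.5, 0]],
])

```text
time: 15.0
tool_pos: [410.1, -343.4, 78.6]
tcp_rot: [179.7, -0.3, 163.2]
ft_force: [-1.0, 0.5, -1.2]
finger_gap: -0.4
grip_force: 0.0
```

Call:
play_rows([
  [[0, 0, 0.3, 0, 0, 0], [0, 0, 0.6, 0, 0, 0], [0, 0, 0.9, 0, 0, 0], [0, 0, 1.2, 0, 0, 0]],
])

```text
time: 15.4
tool_pos: [412.9, -347.0, 71.3]
tcp_rot: [-180.0, 0.1, 163.2]
ft_force: [0.3, -0.5, 0.2]
finger_gap: -0.2
grip_force: 0.9
```

Call:
play_rows([
  [[0, -0.2, 0.2, 0, 0, 0], [0, -0.2, 0.4, 0, 0, 0], [0, -0.2, 0.6, 0, 0, 0], [0, -0.2, 0.6, 0, 0, 0]],
])

```text
time: 15.8
tool_pos: [412.1, -348.9, 65.9]
tcp_rot: [180.0, 0.1, 163.2]
ft_force: [-1.9, 5.4, 13.5]
finger_gap: 0.2
grip_force: 6.9
```

Call:
play_rows([
  [[0, 0, 0.1, 0, 0, 0], [0, 0, 0.2, 0, 0, 0], [0, 0, 0.3, 0, 0, 0], [0, 0, 0.3, 0, 0, 0]],
])

```text
time: 16.2
tool_pos: [412.2, -349.0, 65.5]
tcp_rot: [180.0, 0.1, 163.2]
ft_force: [-11.7, 14.1, 37.2]
finger_gap: -0.3
grip_force: 18.5
```

The button is fully down. Release it and rise clear.

Call:
play_rows([
  [[0, 0, -1, 0, 0, 0], [0, 0, -3, 0, 0, 0], [0, 0, -7, 0, 0, 0], [0, 0, -11, 0, 0, 0], [0, -5, -14, 0, 0, 0]],
])

```text
time: 16.7
tool_pos: [401.0, -387.7, 200.2]
tcp_rot: [180.0, 0.2, 163.4]
ft_force: [1.5, -1.0, 1.1]
finger_gap: 0.1
grip_force: 0.0
```

Run:
```python
from h import *
st()
from bench import optics
im=[optics.snapshot(n)["pixels"][:,:,::-1] for n in("side","top")]
a=cv2.resize(im[0][170:350,200:440],(533,400),interpolation=3); b=cv2.resize(im[1][150:330,130:440],(689,400),interpolation=3)
cv2.imwrite("pics/v6.png",cv2.resize(np.hstack([a,b]),(800,262)))
```

```text
t 16.7 stand [-387.2   25.4  200.2] err rot [-0.  -0.2 -0.1] F [ 1.5 -1.   1.1] q [ -49.    2.   95.    0.   84. -123.] gap 0.1 grip 0.0
```

View pics/v6.png

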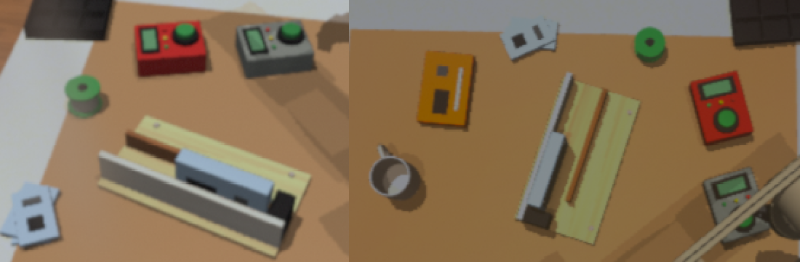

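The unit stands flush at the panel and block, the button is up again, and the mug, spool and boards haven't moved. Handing in.

```bash
python3 -c "
from bench import job
print(job.hand_in())"
```

```text
the job is handed in; nothing more can be done
None
```

The controller unit is standing upright against the back panel and the contact block, then the green start button was pressed fully down and let go, and the job is handed in at about 17 s with nothing else moved.

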